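Load a fresh roll on the upright label dispenser

TASK

Load the dispenser at the checking counter with the full label roll that is lying on its side: first stand the roll on its end on the counter and let go, so that its layers sit square, then pick it up again and lower it gently over the dispenser's spindle, without dropping it, until it rests fully down on the plate, and let go. Leave the other things on the counter where they are.

Things in the scene. Friction and masses are not known exactly. Their poses are not given: they have to be found in the camera images.
- roll: Full label roll: rigid white paper cylinder, 60 mm diameter, 90 mm long, about 0.2 kg (varies), with a 26 mm bore right through (brown cardboard core). Starts lying on its side; does not roll away by itself. Origin at its middle, on its axis (30 mm above the counter lying, 45 mm standing on end); x axis along the roll's axis, level at the start. Both ends are alike: either may go down.
- dispenser: Upright roll dispenser, fixed. Grey foot, 130 mm diameter, 14 mm high; on it an aluminium plate, 72 mm diameter, top 20 mm above the counter, with the steel spindle at its centre. Round the plate a black part-round guard, inside 80, outside 88 mm diameter, top 62 mm above the counter, open for some 65 degrees towards its -x. Origin at the centre of the underside, z up along the spindle.
- spindle_foot (a point): Point on the spindle's axis at the top face of the plate (20 mm above the counter), where the roll's lower end comes to rest. The spindle is 22 mm in diameter: 2 mm of play all round in the roll's bore. The seated roll's top is 110 mm above the counter, 48 mm out of the guard, so it must be held near its top end to be lowered.
- spindle_top (a point): Tip of the spindle, on its axis, 95 mm above the counter; the last 8 mm taper to 10 mm diameter.
- short_roll: Bystander: small nearly used paper roll standing on end, 48 mm diameter, 45 mm tall, closed core; it does not fit the spindle. Origin at the centre of its underside.
- mouse: Bystander: black computer mouse, 104 x 60 x 33 mm, long axis x. Origin under its centre.
- stapler: Bystander: black desk stapler, 135 x 36 x 51 mm, long axis x. Origin under its centre.
- pen_cup: Bystander: dark metal pen cup, 80 mm diameter, 100 mm tall, with pens up to 170 mm high. Origin under its centre.
- sanitizer: Bystander: clear pump bottle, 60 mm diameter, 184 mm tall. Origin under its centre.
- rubber_stamp: Bystander: hand stamp standing on its foot, 58 x 26 mm, 83 mm tall. Origin under its centre.
- glove_box: Bystander: white carton of gloves, 235 x 120 x 70 mm (about 95 mm with the glove that sticks out), long axis x. Origin under its centre.
Mind the look-alikes: they are no part of the job. Leave any purple look-alike of the roll alone. Leave any blue look-alike of the dispenser alone.

How it is judged:
By the outcome, as a careful person would: the job done as asked, in the order asked, and still so for the second after the job is handed in, with the robot touching nothing.
It also fails if it takes over 59 s, if anything falls off the work surface, if the arm or the gripper's body presses on something with over 40 N, if the wrist force passes 120 N, or if a joint passes its speed limit or range.

ROBOT

A 6-joint arm with a two-finger parallel gripper is mounted at the origin on the work surface. World frame = base frame: x ahead of the robot, y to its left, z up, the work surface at z = 0. Lengths are in m, angles in rad, forces in N, time in s.
With the tool pointing down it reaches from about 0.3 to 0.775 m from the base axis. Payload 14.6 kg.
Tool frame: the origin (TCP) lies at the very end of the fingers, on their centre line; the grasp point (between the pads) lies 19 mm behind it; x points along the fingers, y is the direction in which the jaws open and shut, and the axes are right-handed (so a half turn about x gives the same grasp; the last joint's range is limited). The gripper opens to 94 mm and grips with 3 to 60 N. Pads are 16 mm wide; open, the fingers measure 119 mm over their backs; the gripper's body (75 mm by 177 mm) begins 78 mm behind the grasp point.
Start: joints at [1.078, 0.3, 1.521, -0, 1.321, -0.067], TCP at [0.227, 0.501, 0.205] pointing down, gripper open.
Joint ranges: [-3.03, 3.03], [-0.79, 2.21], [0.23, 2.52], [-1.04, 4.18], [0, 3.07], [-2.55, 2.55]. Speed limits (rad/s): [2.22, 2.22, 2.57, 3.14, 3.14, 3.14].

INTERFACE

Orientations are given as a unit quaternion [x, y, z, w].
In Python, from bench import ctrl, imaging gives the robot as it stands.
- The arm moves only by the tool send_rows, never from a script. Its arguments are lists of equal length, an entry for each row: "dp": the shift along the tool's x, y, z in mm, a list of three; "twist": the turn, a rotation vector about the tool's x, y, z in rad, a list of three; "fingers": the opening, from -1 (shut) to 1 (fully open). A call has 1 to 20 rows; each row is the pose to reach, as a shift and turn from the pose commanded when the call began, along the tool's axes at that moment; what a row does not reach only later rows make up. A row lasts 1/10 s, in which the tool goes at most 50 mm and 8.59 degrees, less where a joint would pass 70% of its speed; a pose out of reach is approached as far as the arm can. A call with a gripper value outside its range is refused whole. The fingers move at their own pace and stop on an object; "newtons" is the grip in N (left out, the last holds). Time passes only in rows, so rows that repeat a pose let the fingers close. It gives the time, the measured TCP pose, the force and the opening at its end, in the units of the state.
- ctrl.get_obs(): the state, without advancing time (a new reading comes with each control period).
- imaging.camera(name): name is "scene" or "side" or "wrist"; returns a dict with "frame" (400x640x3 uint8, red, green, blue), "fx", "fy", "cx", "cy" (pixels), "R" (3x3) and "t" (3): a world point X has camera coordinates R X + t; the wrist camera has in their place "mount" (4x4, takes a point from camera to tool coordinates, whose origin is the TCP and whose axes are the tool frame's). Camera axes: x right, y down, z forward; pixel columns grow to the right and rows downward; lengths in m; the calibration is good to about 2 mm. The wrist camera is an equidistant fisheye: a pixel r from the principal point sees the ray r / f radians off the axis. A picture is of the moment at which its call begins: read the wrist's pose just before it. There is no depth.
- ctrl.sign_off(): hands the job in, once; it reports no verdict.
The state is a dict: "time_s": time; "joint_pos": joint angles; "qd": joint speeds; "joint_torque": joint torques, N m; "eef_pos": TCP position; "eef_rot": TCP orientation; "wrist_force": force on the tool from outside, world axes, zero at the start; "ft_torque": the same for the moment, N m; "grip_width": finger opening in m.
Only numpy, scipy, OpenCV 4.12 (cv2) and the standard library are available. Lean on these libraries where they do the work, as an engineer would, in place of code of your own. Each camera call takes 0.05 s, during which the arm holds its last target.

## Working session

There is one attempt and no reset: what is moved stays moved. The work goes in short steps, Python scripts to look and compute and a tool call to move; the robot and the scene stay as the last step left them, time stands still between calls to the robot, and variables do not carry over. Pictures are saved under pics/ and viewed, and the job is handed in when it is done.

Besides the shell and the picture viewer there is one more tool, called after ">>>" as name(argument=value, ...) on one line, values as JSON. send_rows: Moves the arm, as the interface text tells. Its arguments: {"type":"object","properties":{"dp":{"type":"array","items":{"type":"array","items":{"type":"number"}}},"twist":{"type":"array","items":{"type":"array","items":{"type":"number"}}},"fingers":{"type":"array","items":{"type":"number"}},"newtons":{"type":"number"}},"required":["dp","twist","fingers"]}

```bash
ls; mkdir -p pics; python3 - <<'E'
from bench import ctrl, imaging
import cv2
print(ctrl.get_obs())
for n in ["scene","side","wrist"]:
    c=imaging.camera(n); cv2.imwrite(f"pics/{n}0.png",cv2.cvtColor(c["frame"],cv2.COLOR_RGB2BGR))
    print(n,{k:v for k,v in c.items() if k!="frame"})
E
```

```text
pics
{'time_s': 0.0, 'joint_pos': array([ 1.07841291e+00,  3.00473883e-01,  1.52160738e+00, -5.21176561e-06,
        1.32069539e+00, -6.66111887e-02]), 'qd': array([-0.00090898, -0.00178459, -0.00080804,  0.00162964, -0.00144049,
       -0.00013049]), 'joint_torque': array([ 8.91903583e-04, -5.31808662e+01, -3.52730048e+01,  7.08295754e-02,
        2.44613760e-02, -4.78972015e-05]), 'eef_pos': array([0.22704343, 0.50065049, 0.20487368]), 'eef_rot': array([ 0.14899542,  0.69125773, -0.14980113,  0.6910302 ]), 'wrist_force': array([-0.31782268, -0.48702346, -0.03237645]), 'ft_torque': array([ 0.04236964,  0.01819647, -0.01578849]), 'grip_width': 0.09404876254514889}
scene {'fx': 419.18032978079395, 'fy': 419.18032978079395, 'cx': 317.14304160186174, 'cy': 194.41703560418972, 'R': array([[-0.43133205,  0.90217214, -0.00617254],
       [ 0.60708138,  0.28517334, -0.74170639],
       [-0.66738659, -0.32366897, -0.67069631]]), 't': array([ 0.19449139, -0.26970566,  1.61101317])}
side {'fx': 392.5479151981608, 'fy': 392.5479151981608, 'cx': 325.3508322096586, 'cy': 200.2696908085034, 'R': array([[ 0.85592252, -0.5169743 , -0.01158501],
       [-0.37547134, -0.60592835, -0.70133594],
       [ 0.35555297,  0.60463907, -0.71273676]]), 't': array([-0.45331419,  0.2995085 ,  0.94724719])}
wrist {'fx': 309.70691628693146, 'fy': 309.70691628693146, 'cx': 320.0777357246086, 'cy': 199.38732059497463, 'mount': array([[-1.32509234e-03, -2.83277203e-01,  9.59037158e-01,
        -1.79231955e-01],
       [ 9.99999104e-01, -5.57231417e-04,  1.21709590e-03,
        -2.26379026e-05],
       [ 1.89630111e-04,  9.59037912e-01,  2.83277688e-01,
        -8.15059089e-02],
       [ 0.00000000e+00,  0.00000000e+00,  0.00000000e+00,
         1.00000000e+00]])}
```

View pics/scene0.png

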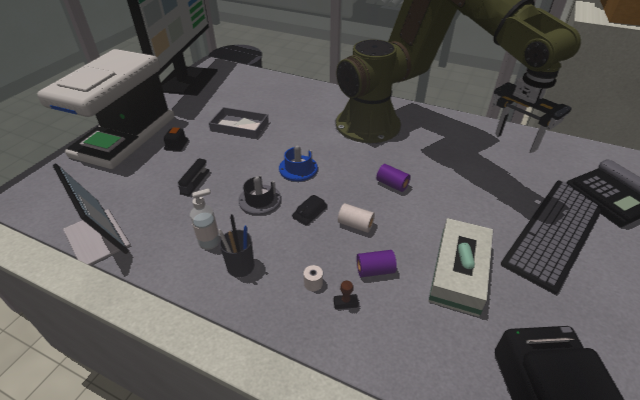

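View pics/side0.png

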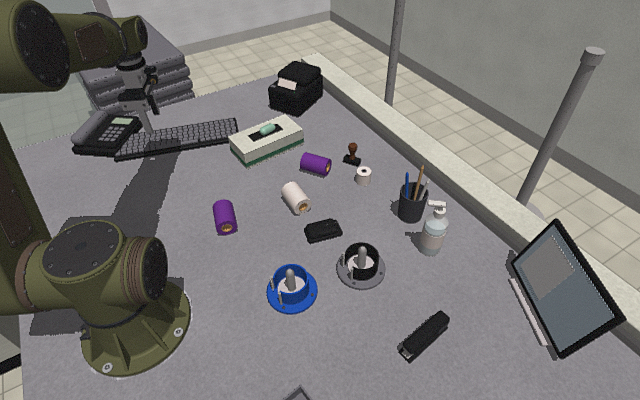

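View pics/wrist0.png

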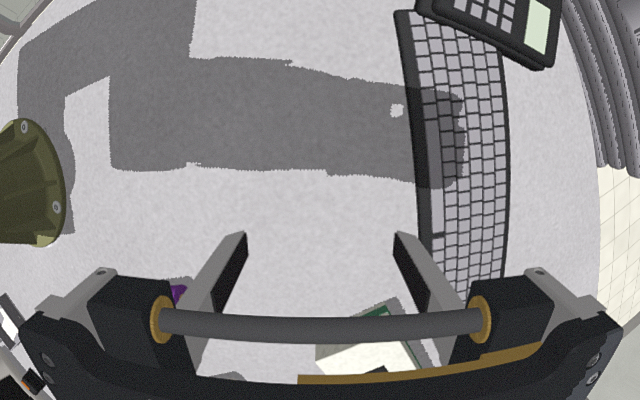

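The white roll is at scene (356,218) and side (295,198). The grey dispenser is at scene (260,195) and side (361,263). I'll enlarge both.

```bash
cat > h.py <<'E'
import numpy as np, cv2
from scipy.optimize import least_squares
from scipy.spatial.transform import Rotation as Rot
from bench import ctrl, imaging
def proj(c,X):
    p=np.asarray(X)@c["R"].T+c["t"]; return np.stack([c["fx"]*p[...,0]/p[...,2]+c["cx"],c["fy"]*p[...,1]/p[...,2]+c["cy"]],-1)
def ray(c,uv):
    d=c["R"].T@np.array([(uv[0]-c["cx"])/c["fx"],(uv[1]-c["cy"])/c["fy"],1.]); return -c["R"].T@c["t"],d
def atz(c,uv,z):
    o,d=ray(c,uv); return o+d*(z-o[2])/d[2]
def tri(cs,uvs):
    A=[];b=[]
    for c,uv in zip(cs,uvs):
        o,d=ray(c,uv); d=d/np.linalg.norm(d); P=np.eye(3)-np.outer(d,d); A.append(P);b.append(P@o)
    return np.linalg.lstsq(np.vstack(A),np.hstack(b),rcond=None)[0]
def crop(img,x0,y0,x1,y1,s,name):
    im=cv2.resize(cv2.cvtColor(img[y0:y1,x0:x1],cv2.COLOR_RGB2BGR),None,fx=s,fy=s,interpolation=cv2.INTER_CUBIC); cv2.imwrite("pics/"+name,im)
def projw(c,X,eef_pos,eef_rot):
    T=Rot.from_quat(eef_rot).as_matrix(); q=(np.asarray(X)-eef_pos)@T
    m=c["mount"]; p=(q-m[:3,3])@m[:3,:3]
    n=np.linalg.norm(p[...,:2],axis=-1); th=np.arctan2(n,p[...,2]); 
    return np.stack([c["cx"]+c["fx"]*th*p[...,0]/n,c["cy"]+c["fy"]*th*p[...,1]/n],-1)
E
python3 - <<'E'
from h import *
s=imaging.camera("scene");d=imaging.camera("side")
crop(s["frame"],230,150,400,260,4.5,"s1.png");crop(d["frame"],260,170,400,295,5,"d1.png")
E
```

```text
(no output)
```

View pics/s1.png

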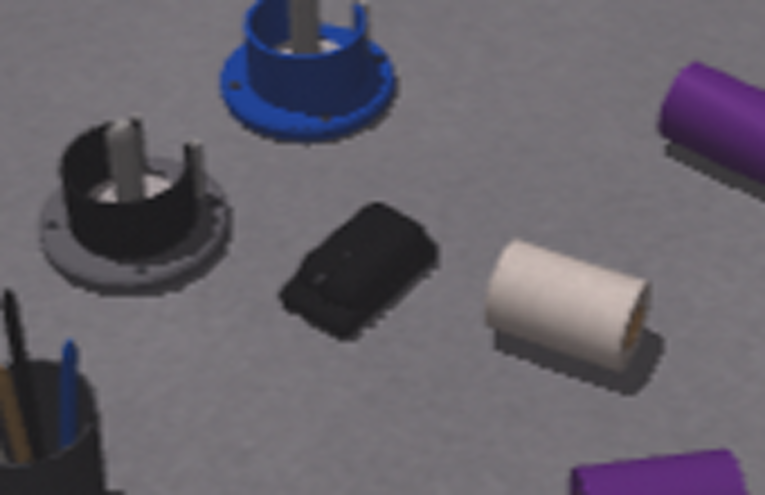

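View pics/d1.png

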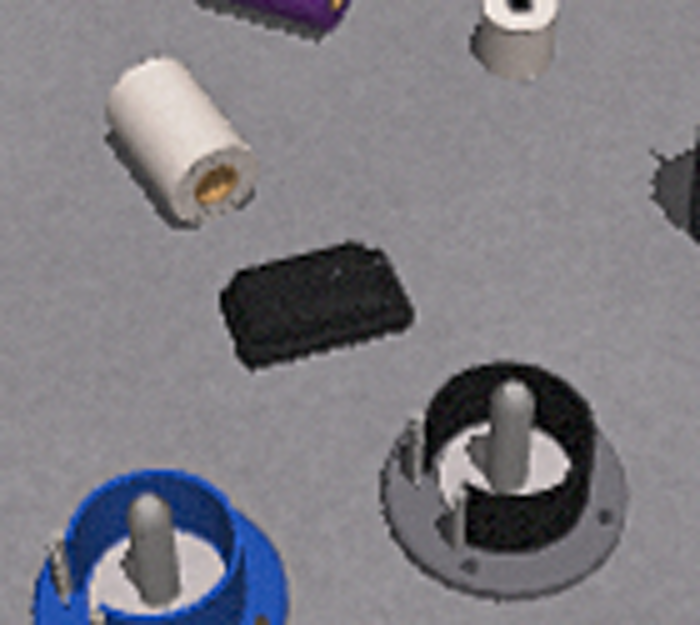

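```bash
python3 - <<'E'
from h import *
s=imaging.camera("scene");d=imaging.camera("side")
sp=lambda u,v:(230+u/4.5-.4,150+v/4.5-.4); dp=lambda u,v:(260+u/5-.4,170+v/5-.4)
print("tip",tri([s,d],[sp(125,120),dp(514,382)]), atz(s,sp(125,121),.094),atz(d,dp(514,384),.094))
# foot fit by extents
def ext(c,x,y,z,r):
    a=np.linspace(0,2*np.pi,361); p=proj(c,np.stack([x+r*np.cos(a),y+r*np.sin(a),0*a+z],-1)); return p[:,0].min(),p[:,0].max(),p[:,1].max()
def f(q):
    e=[]
    for c,m in [(s,(*[sp(40,0)[0],sp(232,0)[0]],sp(0,293)[1])),(d,(dp(380,0)[0],dp(628,0)[0],dp(0,600)[1]))]:
        A=np.array(ext(c,q[0],q[1],.012,.065))-m
        e+=list(A)
    return e
r=least_squares(f,[.55,.0]);print("foot",r.x,np.round(r.fun,1))
# roll mask fit
def mask(c,box):
    im=c["frame"].astype(int); m=(im.sum(-1)>430)&(im[...,0]-im[...,2]<40)|((im[...,0]-im[...,2]>35)&(im[...,0]>90))
    o=np.zeros(m.shape,np.uint8);x0,y0,x1,y1=box;o[y0:y1,x0:x1]=m[y0:y1,x0:x1]
    n,l,st,_=cv2.connectedComponentsWithStats(o);k=1+st[1:,4].argmax();return (l==k).astype(np.uint8)
ms=mask(s,(330,196,382,242));md=mask(d,(275,175,318,220))
print(ms.sum(),md.sum())
def cyl(q):
    x,y,th=q;a=np.linspace(0,2*np.pi,60);P=[]
    for e in(-.045,.045):
        P.append(np.stack([x+e*np.cos(th)-.03*np.cos(a)*np.sin(th),y+e*np.sin(th)+.03*np.cos(a)*np.cos(th),.03+.03*np.sin(a)],-1))
    return np.vstack(P)
def cont(m): 
    return max(cv2.findContours(m,0,cv2.CHAIN_APPROX_NONE)[0],key=len)[:,0].astype(np.float32)
cs,cd=cont(ms),cont(md)
def g(q):
    e=[]
    for c,k in((s,cs),(d,cd)):
        h=cv2.convexHull(proj(c,cyl(q)).astype(np.float32))
        e+=[abs(cv2.pointPolygonTest(h,(float(p[0]),float(p[1])),True)-.5) for p in k]
    return e
p0=(atz(s,(356,218),.03)+atz(d,(295,198),.03))/2;print(p0)
best=min((least_squares(g,[p0[0],p0[1],t],loss='soft_l1',diff_step=1e-3) for t in np.arange(0,3.1,.5)),key=lambda r:r.cost)
print(best.x,best.cost,np.mean(best.fun))
for c,n in((s,"a"),(d,"b")):
    im=c["frame"].copy();h=cv2.convexHull(proj(c,cyl(best.x)).astype(np.float32)).astype(int);cv2.polylines(im,[h],True,(255,0,0))
    p=proj(c,np.array([best.x[0],best.x[1],.03])).astype(int);crop(im,p[0]-40,p[1]-30,p[0]+40,p[1]+30,6,"fit"+n+".png")
# others
for n,a,b,z in(("pur1",(394,177),(225,216),.03),("pur2",(376,264),(316,163),.03),("short",(313,272),(363,169),.04),("mouse",(310,209),(323,231),.015),("blue tip",(298,150),(290.5,270),.09),("stamp",(346,290),(352,150),.08),("glove",(462,263),(266,137),.06),("cup",(238,255),(411,203),.05),("sanit",(205,225),(433,235),.08),("stapler",(194,177),(424,336),.04)):
    print(n,np.round(tri([s,d],[a,b]),3),np.round(atz(s,a,z),3),np.round(atz(d,b,z),3))
E
```

```text
tip [ 0.54814485 -0.14819722  0.09912996] [ 0.54283673 -0.15048542  0.094     ] [ 0.55079839 -0.14724555  0.094     ]
foot [ 0.5472863  -0.15029656] [-0.5 -0.6 -1.9  0.2 -0.3 -1.5]
404 392
[0.51620763 0.15399804 0.03      ]
[0.51721337 0.15294544 1.57003129] 282.7521014505529 2.456339293618458
pur1 [0.302 0.196 0.032] [0.298 0.197 0.03 ] [0.304 0.195 0.03 ]
pur2 [0.651 0.262 0.03 ] [0.651 0.262 0.03 ] [0.652 0.262 0.03 ]
short [0.755 0.135 0.049] [0.749 0.131 0.04 ] [0.761 0.145 0.04 ]
mouse [0.526 0.01  0.011] [0.528 0.013 0.015] [0.525 0.006 0.015]
blue tip [ 0.365 -0.109  0.085] [ 0.37  -0.106  0.09 ] [ 0.365 -0.113  0.09 ]
stamp [0.774 0.23  0.056] [0.79  0.235 0.08 ] [0.756 0.204 0.08 ]
glove [0.565 0.461 0.045] [0.581 0.459 0.06 ] [0.557 0.445 0.06 ]
cup [ 0.788 -0.063  0.048] [ 0.789 -0.062  0.05 ] [ 0.786 -0.064  0.05 ]
sanit [ 0.748 -0.195  0.062] [ 0.76 -0.18  0.08] [ 0.736 -0.205  0.08 ]
stapler [ 0.559 -0.388  0.02 ] [ 0.576 -0.369  0.04 ] [ 0.55  -0.393  0.04 ]
```

```bash
cat >> h.py <<'E'
def cyl(q):
    x,y,th=q;a=np.linspace(0,2*np.pi,60);P=[]
    for e in(-.045,.045):
        P.append(np.stack([x+e*np.cos(th)-.03*np.cos(a)*np.sin(th),y+e*np.sin(th)+.03*np.cos(a)*np.cos(th),.03+.03*np.sin(a)],-1))
    return np.vstack(P)
E
python3 - <<'E'
from h import *
s=imaging.camera("scene");d=imaging.camera("side")
print(s["frame"][218,320:385:3].tolist());print(d["frame"][198,270:320:3].tolist())
def mask(c,box,n):
    im=c["frame"].astype(int); m=((im[...,0]-im[...,2])>6)&(im[...,0]>75)
    o=np.zeros(m.shape,np.uint8);x0,y0,x1,y1=box;o[y0:y1,x0:x1]=m[y0:y1,x0:x1]
    nn,l,st,_=cv2.connectedComponentsWithStats(o);k=1+st[1:,4].argmax();m=(l==k).astype(np.uint8)
    cn=max(cv2.findContours(m,0,cv2.CHAIN_APPROX_NONE)[0],key=len);h=cv2.fillConvexPoly(m*0,cv2.convexHull(cn),1);print(m.sum(),h.sum())
    cv2.imwrite("pics/"+n,cv2.resize(m[y0:y1,x0:x1]*255,None,fx=6,fy=6));return h
B=[(s,mask(s,(328,190,386,246),"ma.png")),(d,mask(d,(270,170,322,224),"mb.png"))]
def iou(q):
    L=0
    for c,m in B:
        h=cv2.convexHull(proj(c,cyl(q)).astype(np.float32))
        r=cv2.fillConvexPoly(np.zeros((1600,2560),np.uint8),np.round((h+.5)*4-.5).astype(int),1); M=cv2.resize(m,(2560,1600),interpolation=cv2.INTER_NEAREST)
        L+=1-(r&M).sum()/(r|M).sum()
    return L
from scipy.optimize import minimize
best=min((minimize(iou,[.517,.154,t],method="Nelder-Mead",options=dict(initial_simplex=[[.517,.154,t],[.525,.154,t],[.517,.162,t],[.517,.154,t+.3]])) for t in (0,.6,1.2,1.8,2.4)),key=lambda r:r.fun)
print(best.x,best.fun)
for c,n in((s,"a"),(d,"b")):
    h=proj(c,cyl(best.x));p=proj(c,np.array([best.x[0],best.x[1],.03])).astype(int);o=p-[40,30]
    im=cv2.resize(c["frame"][o[1]:o[1]+60,o[0]:o[0]+80],None,fx=8,fy=8,interpolation=cv2.INTER_CUBIC)
    for e in(h[:60],h[60:]): cv2.polylines(im,[((e-o+.5)*8).astype(int)],True,(255,0,0))
    cv2.imwrite("pics/fit2"+n+".png",im[...,::-1])
E
```

```text
[[114, 110, 114], [116, 113, 118], [117, 113, 119], [119, 115, 119], [119, 114, 119], [118, 115, 119], [108, 100, 98], [121, 113, 109], [133, 123, 119], [144, 132, 129], [157, 145, 140], [165, 153, 147], [172, 159, 154], [181, 166, 161], [185, 171, 166], [194, 179, 173], [193, 177, 172], [78, 69, 64], [96, 94, 95], [117, 113, 119], [117, 113, 119], [115, 111, 116]]
[[144, 139, 146], [136, 134, 140], [139, 135, 139], [141, 137, 144], [58, 57, 62], [104, 97, 93], [159, 151, 143], [195, 183, 176], [218, 208, 198], [224, 214, 205], [220, 209, 201], [223, 214, 207], [195, 181, 175], [141, 138, 135], [141, 137, 139], [145, 140, 145], [135, 131, 136]]
694 726
622 647
[0.51642314 0.15343076 1.57438589] 0.09416129525829087
```

```bash
cd pics; python3 -c "
import cv2;cv2.imwrite('fit2.png',cv2.resize(cv2.vconcat([cv2.imread('fit2a.png'),cv2.imread('fit2b.png')]),None,fx=.6,fy=.6))"
```

```text
(no output)
```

View pics/fit2.png

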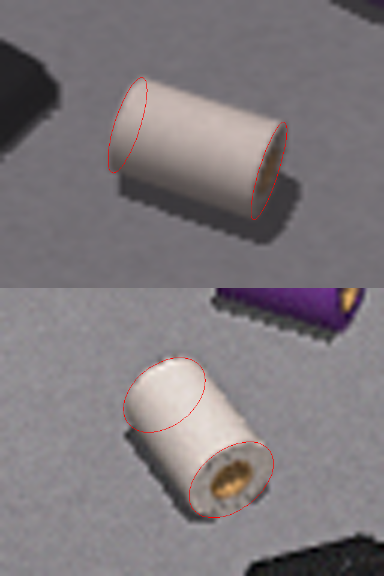

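The fit is good: the roll centre is at (0.516, 0.153) with its axis along world y. The plan is to grip it at its middle with the tool tilted about 45° in the y-z plane and lift it. Then I turn it 90° about the jaw axis, so it ends tilted 45° the other way, stand it and regrip from above.

```bash
cat >> h.py <<'E'
def plan(tx,ty,P):
    """tool x dir, tool y dir (world), grasp point P -> dp(mm), twist from present measured pose"""
    o=ctrl.get_obs();R=Rot.from_quat(o["eef_rot"]).as_matrix()
    tx=np.array(tx,float);tx/=np.linalg.norm(tx);ty=np.array(ty,float);ty-=tx*(ty@tx);ty/=np.linalg.norm(ty)
    T=np.stack([tx,ty,np.cross(tx,ty)],1);tcp=np.array(P)+.019*tx
    return np.round(R.T@(tcp-o["eef_pos"])*1000,1),np.round(Rot.from_matrix(R.T@T).as_rotvec(),4)
def st():
    o=ctrl.get_obs();R=Rot.from_quat(o["eef_rot"]).as_matrix()
    print("t",round(o["time_s"],2),"tcp",np.round(o["eef_pos"],4),"grasp",np.round(o["eef_pos"]-.019*R[:,0],4),"w",round(o["grip_width"],4));print(np.round(R,3).tolist());print("q",np.round(o["joint_pos"],2),"F",np.round(o["wrist_force"],1))
E
python3 - <<'E'
from h import *
st()
for s in(1,-1):
  print(plan([0,0,-1],[s,0,0],[.516,.153,.20]))
  for u in (1,-1): print(s,u,plan([0,u,-1],[s,0,0],[.516,.153-u*.05,.12]))
E
```

```text
t 0.45 tcp [0.2272 0.5009 0.2054] grasp [0.2272 0.5009 0.2244] w 0.0939
[[-0.0, 0.413, 0.911], [-0.0, 0.911, -0.413], [-1.0, -0.0, -0.0]]
q [ 1.08  0.3   1.52 -0.    1.32 -0.07] F [-0.   0.2  0.2]
(array([  24.4, -197.5,  406.7]), array([1.145e+00, 1.000e-04, 1.000e-04]))
1 1 (array([  98.8, -230.8,  421.8]), array([1.0829, 0.696 , 0.4487]))
1 -1 (array([  98.8, -164.2,  391.6]), array([ 1.083 , -0.6959, -0.4485]))
(array([  24.4, -197.5,  406.7]), array([-1.9966e+00, -1.0000e-04,  1.0000e-04]))
-1 1 (array([  98.8, -230.8,  421.8]), array([-1.8776, -0.5014,  0.7778]))
-1 -1 (array([  98.8, -164.2,  391.6]), array([-1.8776,  0.5011, -0.7776]))
```

>>> send_rows(dp=[[0, -50, 100], [0, -100, 200], [0, -150, 300], [0, -197, 407], [0, -197, 407], [0, -197, 407], [0, -197, 407], [0, -197, 407], [0, -197, 407], [0, -197, 407], [0, -197, 407], [0, -197, 407], [0, -197, 407]], twist=[[0.15, 0, 0], [0.3, 0, 0], [0.45, 0, 0], [0.6, 0, 0], [0.75, 0, 0], [0.9, 0, 0], [1.05, 0, 0], [1.145, 0, 0], [1.145, 0, 0], [1.145, 0, 0], [1.145, 0, 0], [1.145, 0, 0], [1.145, 0, 0]], fingers=[1, 1, 1, 1, 1, 1, 1, 1, 1, 1, 1, 1, 1], newtons=30)

```text
time_s: 1.75
eef_pos: [0.5158, 0.1545, 0.2056]
eef_rot: [0.5, 0.5, -0.499, 0.5]
wrist_force: [0.2, -0.2, 0.5]
grip_width: 0.0938
```

```bash
python3 - <<'E'
from h import *
st()
o=ctrl.get_obs();w=imaging.camera("wrist");im=w["frame"].copy()
for e in np.split(projw(w,cyl([.5164,.1534,1.574]),o["eef_pos"],o["eef_rot"]),2): cv2.polylines(im,[np.round(e).astype(int)],True,(255,0,0))
crop(im,0,0,640,400,1.2,"w1.png")
for u in(1,-1): print(u,plan([0,u,-1],[1,0,0],[.5164,.1534-u*.03,.06]),plan([0,u,-1],[1,0,0],[.5164,.1534,.03]))
E
```

```text
t 1.75 tcp [0.5158 0.1545 0.2056] grasp [0.5158 0.1545 0.2246] w 0.0938
[[0.0, 1.0, 0.002], [0.0, 0.002, -1.0], [-1.0, 0.0, -0.0]]
q [0.22 0.27 1.55 0.   1.31 0.22] F [ 0.2 -0.2  0.5]
1 (array([159.1,   0.4,  17.6]), array([1.800e-03, 7.852e-01, 5.000e-04])) (array([189.1,   0.5, -12.4]), array([1.800e-03, 7.852e-01, 5.000e-04]))
-1 (array([159.1,   0.5, -15.5]), array([ 0.0016, -0.7856, -0.0009])) (array([189.1,   0.4,  14.5]), array([ 0.0016, -0.7856, -0.0009]))
```

View pics/w1.png

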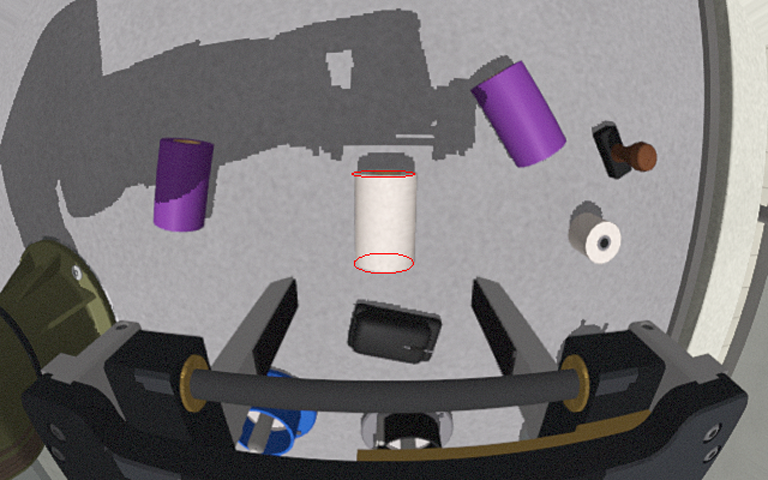

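The overlay (red) matches the roll in the wrist view: x 354–413, y 172–263 in the picture. Next I tilt and hover.

>>> send_rows(dp=[[20, 0.5, 8], [40, 0.5, 16], [60, 0.5, 22], [80, 0.5, 28], [100, 0.5, 30], [115, 0.5, 30], [125, 0.5, 30], [125, 0.5, 30], [125, 0.5, 30]], twist=[[0, 0.12, 0], [0, 0.24, 0], [0, 0.36, 0], [0, 0.48, 0], [0, 0.6, 0], [0, 0.72, 0], [0.002, 0.785, 0], [0.002, 0.785, 0], [0.002, 0.785, 0]], fingers=[1, 1, 1, 1, 1, 1, 1, 1, 1])

```text
time_s: 2.7
eef_pos: [0.517, 0.1238, 0.0808]
eef_rot: [0.653, 0.653, -0.272, 0.271]
wrist_force: [0.3, 0.3, 0.3]
grip_width: 0.0942
```

```bash
python3 - <<'E'
from h import *
st()
print(plan([0,1,-1],[1,0,0],[.5164,.1534,.03]))
E
```

```text
t 2.7 tcp [0.517  0.1238 0.0808] grasp [0.517  0.1104 0.0943] w 0.0942
[[0.0, 1.0, -0.001], [0.705, -0.001, -0.709], [-0.709, -0.001, -0.705]]
q [-0.2   0.5   1.77  0.83  1.21 -0.64] F [0.3 0.3 0.3]
(array([75.9, -0.6, 14.8]), array([-0.0013,  0.0024, -0.0001]))
```

>>> send_rows(dp=[[15, -0.6, 13], [30, -0.6, 15], [45, -0.6, 15], [60, -0.6, 15], [76, -0.6, 15], [76, -0.6, 15], [76, -0.6, 15], [76, -0.6, 15], [76, -0.6, 15], [76, -0.6, 15], [76, -0.6, 15], [76, -0.6, 15], [76, -0.6, 15], [76, -0.6, 15], [76, -0.6, 15]], twist=[[0, 0, 0], [0, 0, 0], [0, 0, 0], [0, 0, 0], [0, 0, 0], [0, 0, 0], [0, 0, 0], [0, 0, 0], [0, 0, 0], [0, 0, 0], [0, 0, 0], [0, 0, 0], [0, 0, 0], [0, 0, 0], [0, 0, 0]], fingers=[1, 1, 1, 1, 1, 1, 1, -1, -1, -1, -1, -1, -1, -1, -1], newtons=30)

```text
time_s: 4.2
eef_pos: [0.5165, 0.1663, 0.0162]
eef_rot: [0.654, 0.653, -0.271, 0.27]
wrist_force: [-0.5, -3.6, 3.5]
grip_width: 0.0587
```

```bash
python3 - <<'E'
from h import *
st()
s=imaging.camera("scene");d=imaging.camera("side")
crop(s["frame"],280,120,440,250,4,"s2.png");crop(d["frame"],220,130,380,260,4,"d2.png")
E
```

```text
t 4.2 tcp [0.5165 0.1663 0.0162] grasp [0.5165 0.1529 0.0296] w 0.0587
[[0.001, 1.0, -0.002], [0.707, -0.002, -0.707], [-0.707, -0.001, -0.707]]
q [-0.12  0.62  1.79  0.92  1.08 -0.72] F [-0.5 -3.6  3.5]
```

View pics/d2.png

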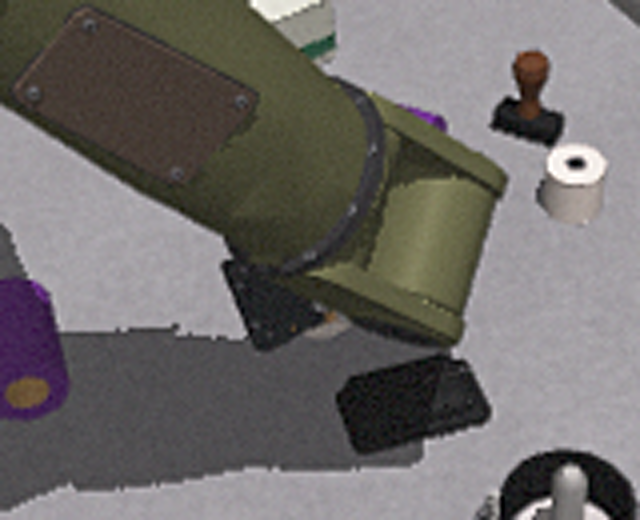

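>>> send_rows(dp=[[-5, 0, -5], [-15, 0, -15], [-30, 0, -30], [-50, 0, -50], [-71, 0, -71], [-85, 0, -85], [-85, 0, -85], [-85, 0, -85]], twist=[[0, 0, 0], [0, 0, 0], [0, 0, 0], [0, 0, 0], [0, 0, 0], [0, 0, 0], [0, 0, 0], [0, 0, 0]], fingers=[-1, -1, -1, -1, -1, -1, -1, -1])

```text
time_s: 5.1
eef_pos: [0.5162, 0.1665, 0.1362]
eef_rot: [0.654, 0.653, -0.271, 0.27]
wrist_force: [-0.2, 0.3, -2.2]
grip_width: 0.059
```

```bash
python3 - <<'E'
from h import *
st()
print(plan([0,0,-1],[1,0,0],[.5164,.1534,.15]))
print(plan([0,-1,-1],[1,0,0],[.5164,.1534,.13]))
s=imaging.camera("scene");crop(s["frame"],280,100,440,230,4,"s3.png")
E
```

```text
t 5.1 tcp [0.5162 0.1665 0.1362] grasp [0.5162 0.1531 0.1496] w 0.059
[[0.001, 1.0, -0.001], [0.707, -0.002, -0.708], [-0.708, -0.0, -0.707]]
q [-0.12  0.4   1.76  0.84  1.24 -0.51] F [-0.2  0.3 -2.2]
(array([-5.6,  0.2, 13. ]), array([-1.700e-03, -7.846e-01, -2.000e-04]))
(array([-4.9,  0.2, 32.7]), array([-1.80e-03, -1.57e+00,  5.00e-04]))
```

View pics/s3.png

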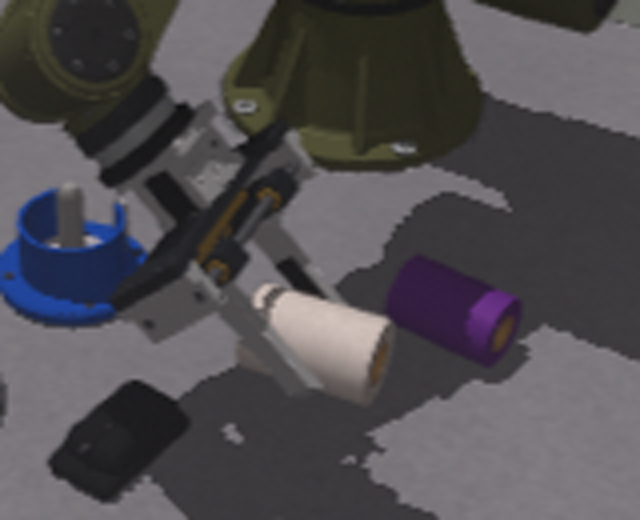

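The roll is held level, at 2.2 N. I'll rotate it 90° about the jaw axis.

>>> send_rows(dp=[[-1, 0, 2], [-3, 0, 4], [-4, 0, 7], [-5, 0, 10], [-6, 0, 12], [-6, 0, 14], [-6, 0, 17], [-6, 0, 20], [-6, 0, 23], [-5, 0, 26], [-5, 0, 29], [-5, 0, 32], [-5, 0, 33], [-5, 0, 33], [-5, 0, 33]], twist=[[0, -0.13, 0], [0, -0.26, 0], [0, -0.39, 0], [0, -0.52, 0], [0, -0.65, 0], [0, -0.78, 0], [0, -0.91, 0], [0, -1.04, 0], [0, -1.17, 0], [0, -1.3, 0], [0, -1.43, 0], [0, -1.56, 0], [-0.002, -1.57, 0], [-0.002, -1.57, 0], [-0.002, -1.57, 0]], fingers=[-1, -1, -1, -1, -1, -1, -1, -1, -1, -1, -1, -1, -1, -1, -1])

```text
time_s: 6.65
eef_pos: [0.5165, 0.1393, 0.1166]
eef_rot: [-0.272, -0.272, 0.653, -0.652]
wrist_force: [0.9, -0.7, -2.2]
grip_width: 0.0586
```

```bash
python3 - <<'E'
from h import *
st()
print(plan([0,-1,-1],[1,0,0],[.5164,.1534,.05]))
s=imaging.camera("scene");d=imaging.camera("side")
crop(s["frame"],290,100,450,230,4,"s4.png");crop(d["frame"],220,100,380,230,4,"d4.png")
E
```

```text
t 6.65 tcp [0.5165 0.1393 0.1166] grasp [0.5166 0.1527 0.1301] w 0.0586
[[-0.001, 1.0, 0.0], [-0.705, -0.001, -0.71], [-0.71, -0.001, 0.705]]
q [ 0.51  0.62  1.48 -0.66  1.51  0.71] F [ 0.9 -0.7 -2.2]
(array([ 56.3,  -0.1, -56.9]), array([ 0.0001, -0.0036,  0.0011]))
```

View pics/s4.png

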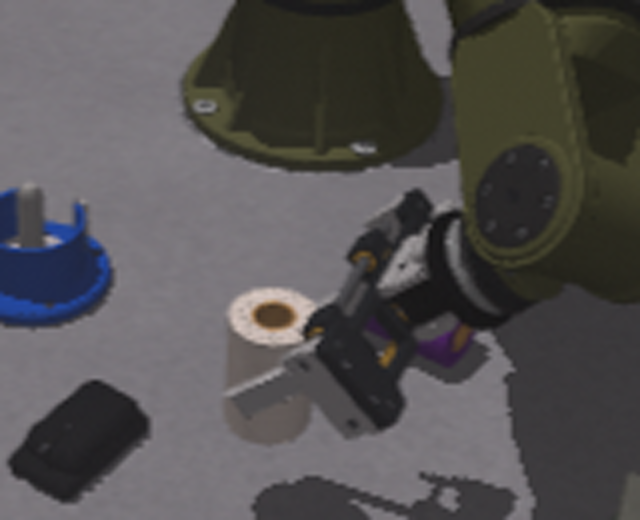

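View pics/d4.png

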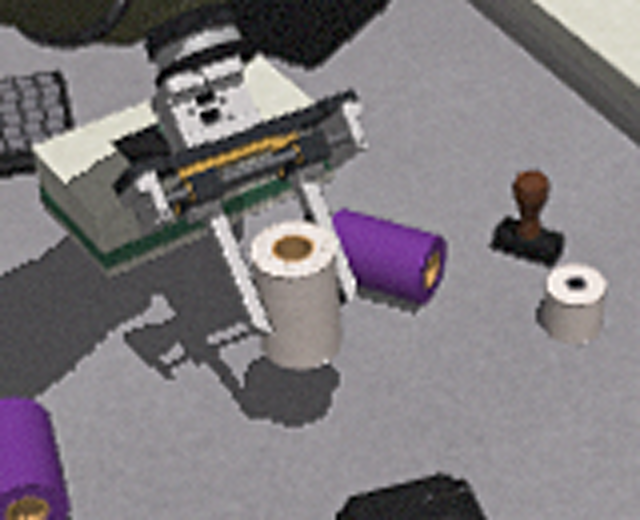

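>>> send_rows(dp=[[15, 0, -15], [30, 0, -30], [42, 0, -42], [50, 0, -50], [56, 0, -56], [57, 0, -57], [58, 0, -58], [58, 0, -58], [58, 0, -58]], twist=[[0, -0.004, 0], [0, -0.004, 0], [0, -0.004, 0], [0, -0.004, 0], [0, -0.004, 0], [0, -0.004, 0], [0, -0.004, 0], [0, -0.004, 0], [0, -0.004, 0]], fingers=[-1, -1, -1, -1, -1, -1, -1, -1, -1])

```text
time_s: 7.65
eef_pos: [0.5166, 0.1398, 0.035]
eef_rot: [0.27, 0.27, -0.654, 0.654]
wrist_force: [0.3, -1.1, -2.5]
grip_width: 0.0589
```

```bash
python3 - <<'E'
from h import *
st()
E
```

```text
t 7.65 tcp [0.5166 0.1398 0.035 ] grasp [0.5166 0.1533 0.0484] w 0.0589
[[0.0, 1.0, 0.0], [-0.709, 0.0, -0.705], [-0.705, 0.0, 0.709]]
q [ 0.51  0.74  1.5  -0.68  1.41  0.8 ] F [ 0.3 -1.1 -2.5]
```

Not touching yet; grasp point z is 48.4 mm. I'll lower in small steps.

>>> send_rows(dp=[[0.7, 0, -0.7], [1.4, 0, -1.4], [1.8, 0, -1.8], [2.1, 0, -2.1], [2.1, 0, -2.1]], twist=[[0, 0, 0], [0, 0, 0], [0, 0, 0], [0, 0, 0], [0, 0, 0]], fingers=[-1, -1, -1, -1, -1])

```text
time_s: 8.15
eef_pos: [0.5167, 0.1397, 0.0334]
eef_rot: [-0.269, -0.269, 0.654, -0.654]
wrist_force: [-4.0, 1.8, 16.0]
grip_width: 0.0591
```

```bash
python3 - <<'E'
from h import *
st()
E
```

```text
t 8.15 tcp [0.5167 0.1397 0.0334] grasp [0.5167 0.1532 0.0467] w 0.0591
[[0.0, 1.0, -0.001], [-0.711, -0.0, -0.704], [-0.704, 0.001, 0.711]]
q [ 0.51  0.74  1.5  -0.68  1.41  0.81] F [-4.   1.8 16. ]
```

>>> send_rows(dp=[[-0.7, 0, 0.7], [-0.7, 0, 0.7], [-0.7, 0, 0.7]], twist=[[0, 0, 0], [0, 0, 0], [0, 0, 0]], fingers=[-1, -1, -1])

```text
time_s: 8.45
eef_pos: [0.5166, 0.1398, 0.0334]
eef_rot: [0.269, 0.269, -0.654, 0.654]
wrist_force: [-1.9, 1.6, 8.3]
grip_width: 0.0589
```

```bash
python3 - <<'E'
from h import *
st()
E
```

```text
t 8.45 tcp [0.5166 0.1398 0.0334] grasp [0.5166 0.1533 0.0468] w 0.0589
[[0.0, 1.0, -0.0], [-0.71, -0.0, -0.704], [-0.704, 0.0, 0.71]]
q [ 0.51  0.74  1.5  -0.68  1.41  0.8 ] F [-1.9  1.6  8.3]
```

>>> send_rows(dp=[[-0.7, 0, 0.7], [-0.7, 0, 0.7], [-0.7, 0, 0.7], [-0.7, 0, 0.7], [-0.7, 0, 0.7], [-0.7, 0, 0.7], [-0.7, 0, 0.7], [-0.7, 0, 0.7], [-0.7, 0, 0.7]], twist=[[0, 0, 0], [0, 0, 0], [0, 0, 0], [0, 0, 0], [0, 0, 0], [0, 0, 0], [0, 0, 0], [0, 0, 0], [0, 0, 0]], fingers=[0.3, 0.4, 0.6, 0.8, 1, 1, 1, 1, 1])

```text
time_s: 9.35
eef_pos: [0.5164, 0.1397, 0.0335]
eef_rot: [-0.269, -0.27, 0.654, -0.654]
wrist_force: [-0.1, 0.5, -0.1]
grip_width: 0.0939
```

```bash
python3 - <<'E'
from h import *
st()
s=imaging.camera("scene");d=imaging.camera("side")
crop(s["frame"],290,120,450,250,4,"s5.png");crop(d["frame"],220,120,380,250,4,"d5.png")
E
```

```text
t 9.35 tcp [0.5164 0.1397 0.0335] grasp [0.5164 0.1531 0.0469] w 0.0939
[[-0.001, 1.0, 0.001], [-0.71, 0.0, -0.705], [-0.705, -0.001, 0.71]]
q [ 0.51  0.74  1.5  -0.68  1.41  0.8 ] F [-0.1  0.5 -0.1]
```

View pics/s5.png

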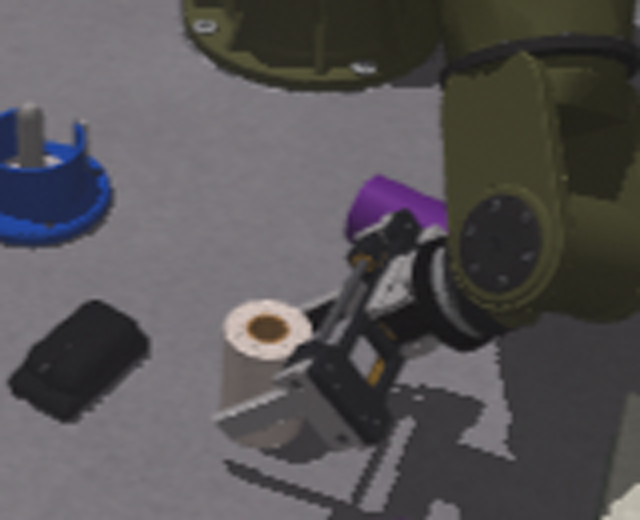

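View pics/d5.png

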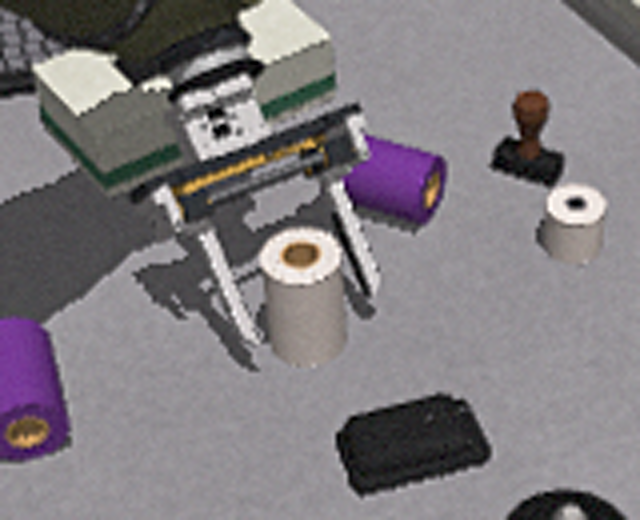

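The roll stands upright, with its top ring at side crop (301,255). Next I back out.

>>> send_rows(dp=[[-10, 0, 0], [-25, 0, 0], [-45, 0, 0], [-65, 0, 5], [-85, 0, 15], [-105, 0, 30], [-120, 0, 40], [-120, 0, 40], [-120, 0, 40]], twist=[[0, 0, 0], [0, 0, 0], [0, 0, 0], [0, 0, 0], [0, 0, 0], [0, 0, 0], [0, 0, 0], [0, 0, 0], [0, 0, 0]], fingers=[1, 1, 1, 1, 1, 1, 1, 1, 1])

```text
time_s: 10.35
eef_pos: [0.5163, 0.1971, 0.1464]
eef_rot: [0.269, 0.27, -0.654, 0.654]
wrist_force: [1.0, -0.7, -0.3]
grip_width: 0.0941
```

```bash
python3 - <<'E'
from h import *
st()
print(plan([0,0,-1],[1,0,0],[.5164,.1534,.19]))
s=imaging.camera("scene");d=imaging.camera("side")
crop(s["frame"],290,120,450,250,4,"s6.png");crop(d["frame"],220,120,380,250,4,"d6.png")
E
```

```text
t 10.35 tcp [0.5163 0.1971 0.1464] grasp [0.5163 0.2106 0.1598] w 0.0941
[[0.0, 1.0, 0.001], [-0.709, 0.0, -0.705], [-0.705, -0.0, 0.709]]
q [ 0.59  0.65  1.35 -0.63  1.64  0.71] F [ 1.  -0.7 -0.3]
(array([13.7,  0.1, 48.2]), array([6.000e-04, 7.886e-01, 3.000e-04]))
```

View pics/d6.png

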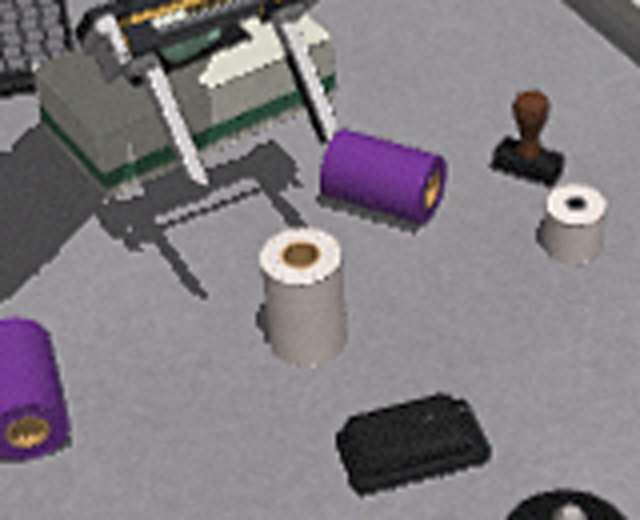

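View pics/s6.png

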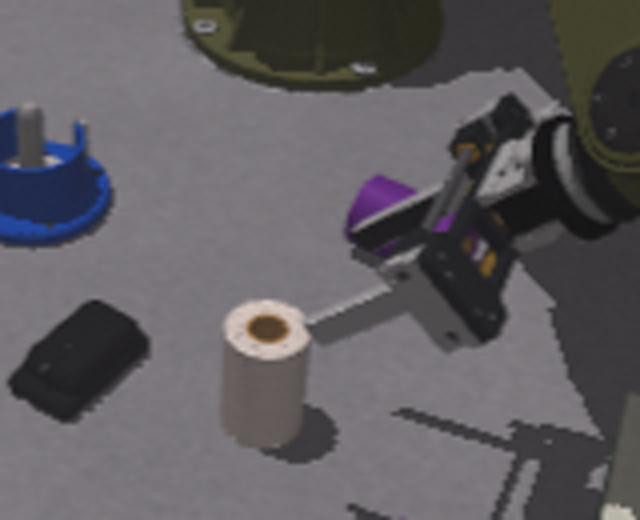

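```bash
python3 - <<'E'
from h import *
s=imaging.camera("scene");d=imaging.camera("side")
a=(290+268/4-.4,120+328/4-.4);b=(220+301/4-.4,120+255/4-.4)
print(tri([s,d],[a,b]),atz(s,a,.09),atz(d,b,.09))
E
```

```text
[0.51679773 0.15204857 0.09066763] [0.51539548 0.15220722 0.09      ] [0.51740749 0.15194783 0.09      ]
```

>>> send_rows(dp=[[0, 0, 6], [0, 0, 13], [2, 0, 21], [5, 0, 30], [8, 0, 40], [11, 0, 48], [14, 0, 48], [14, 0, 48], [14, 0, 48]], twist=[[0, 0.12, 0], [0, 0.24, 0], [0, 0.36, 0], [0, 0.48, 0], [0, 0.6, 0], [0, 0.72, 0], [0, 0.788, 0], [0, 0.788, 0], [0, 0.788, 0]], fingers=[1, 1, 1, 1, 1, 1, 1, 1, 1])

```text
time_s: 11.45
eef_pos: [0.5163, 0.1526, 0.1703]
eef_rot: [-0.499, -0.499, 0.501, -0.5]
wrist_force: [0.0, 0.4, -0.6]
grip_width: 0.0941
```

```bash
python3 - <<'E'
from h import *
st()
o=ctrl.get_obs();w=imaging.camera("wrist");im=w["frame"].copy()
a=np.linspace(0,2*np.pi,60)
for z,r in((.09,.03),(.09,.013),(0,.03)): cv2.polylines(im,[np.round(projw(w,np.stack([.5164+r*np.cos(a),.1534+r*np.sin(a),0*a+z],-1),o["eef_pos"],o["eef_rot"])).astype(int)],True,(255,0,0))
crop(im,220,120,420,260,4,"w7.png")
print(plan([0,0,-1],[1,0,0],[.5164,.1534,.069]))
E
```

```text
t 11.45 tcp [0.5163 0.1526 0.1703] grasp [0.5164 0.1526 0.1893] w 0.0941
[[-0.002, 1.0, -0.001], [-0.003, -0.001, -1.0], [-1.0, -0.002, 0.003]]
q [ 0.22  0.31  1.6  -0.    1.24  0.22] F [ 0.   0.4 -0.6]
(array([120.2,   0.3,  -0.6]), array([0.0003, 0.0029, 0.0016]))
```

View pics/w7.png

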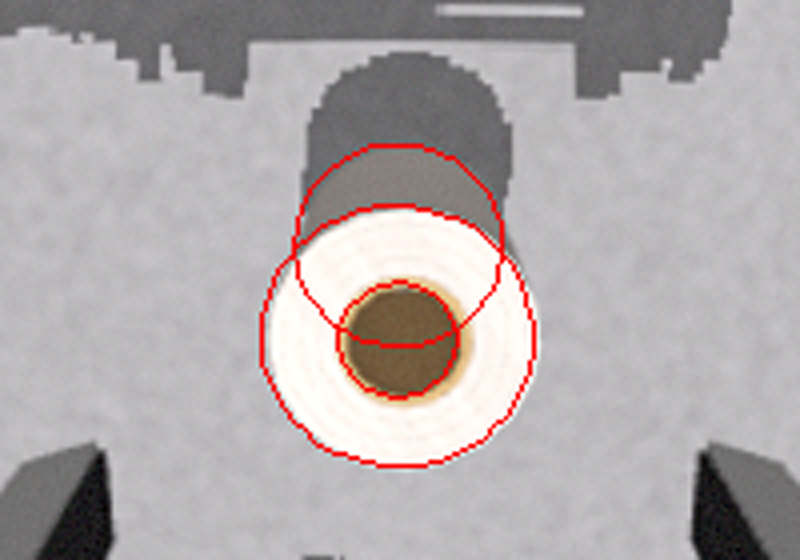

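>>> send_rows(dp=[[25, 0, 0], [50, 0, 0], [75, 0, 0], [95, 0, 0], [110, 0.3, -0.3], [118, 0.3, -0.3], [120, 0.3, -0.3], [120, 0.3, -0.3], [120, 0.3, -0.3], [120, 0.3, -0.3], [120, 0.3, -0.3], [120, 0.3, -0.3], [120, 0.3, -0.3], [120, 0.3, -0.3], [120, 0.3, -0.3], [120, 0.3, -0.3], [120, 0.3, -0.3]], twist=[[0, 0.003, 0.0016], [0, 0.003, 0.0016], [0, 0.003, 0.0016], [0, 0.003, 0.0016], [0, 0.003, 0.0016], [0, 0.003, 0.0016], [0, 0.003, 0.0016], [0, 0.003, 0.0016], [0, 0.003, 0.0016], [0, 0.003, 0.0016], [0, 0.003, 0.0016], [0, 0.003, 0.0016], [0, 0.003, 0.0016], [0, 0.003, 0.0016], [0, 0.003, 0.0016], [0, 0.003, 0.0016], [0, 0.003, 0.0016]], fingers=[1, 1, 1, 1, 1, 1, 1, 1, 1, -1, -1, -1, -1, -1, -1, -1, -1], newtons=30)

```text
time_s: 13.2
eef_pos: [0.5167, 0.1531, 0.0507]
eef_rot: [0.501, 0.5, -0.499, 0.5]
wrist_force: [-0.3, -0.5, 1.8]
grip_width: 0.0587
```

```bash
python3 - <<'E'
from h import *
st()
E
```

```text
t 13.2 tcp [0.5167 0.1531 0.0507] grasp [0.5167 0.153  0.0697] w 0.0587
[[0.001, 1.0, -0.0], [0.002, -0.0, -1.0], [-1.0, 0.001, -0.002]]
q [0.22 0.46 1.7  0.   0.99 0.22] F [-0.3 -0.5  1.8]
```

>>> send_rows(dp=[[-5, 0, 0], [-20, 0, 0], [-45, 0, 0], [-80, 0, 0], [-115, 0, 0], [-145, 0, 0], [-160, 0, 0], [-160, 0, 0]], twist=[[0, 0, 0], [0, 0, 0], [0, 0, 0], [0, 0, 0], [0, 0, 0], [0, 0, 0], [0, 0, 0], [0, 0, 0]], fingers=[-1, -1, -1, -1, -1, -1, -1, -1])

```text
time_s: 14.0
eef_pos: [0.5171, 0.1529, 0.2128]
eef_rot: [0.502, 0.5, -0.498, 0.5]
wrist_force: [0.7, 0.3, -3.7]
grip_width: 0.0589
```

>>> send_rows(dp=[[0, 2, 20], [0, 4, 50], [0, 8, 90], [0, 12, 130], [0, 16, 170], [0, 20, 210], [0, 24, 250], [0, 28, 290], [0, 31, 330], [0, 31, 370], [0, 31, 400], [0, 31, 425], [0, 31, 435], [0, 31, 435], [0, 31, 435], [0, 31, 435]], twist=[[0, 0, 0], [0, 0, 0], [0, 0, 0], [0, 0, 0], [0, 0, 0], [0, 0, 0], [0, 0, 0], [0, 0, 0], [0, 0, 0], [0, 0, 0], [0, 0, 0], [0, 0, 0], [0, 0, 0], [0, 0, 0], [0, 0, 0], [0, 0, 0]], fingers=[-1, -1, -1, -1, -1, -1, -1, -1, -1, -1, -1, -1, -1, -1, -1, -1])

```text
time_s: 15.6
eef_pos: [0.5477, -0.281, 0.2097]
eef_rot: [0.5, 0.501, -0.499, 0.5]
wrist_force: [0.2, 0.1, -2.0]
grip_width: 0.0587
```

```bash
python3 - <<'E'
from h import *
st()
o=ctrl.get_obs();w=imaging.camera("wrist");im=w["frame"].copy()
np.savez("w8.npz",p=o["eef_pos"],r=o["eef_rot"])
crop(im,0,0,640,400,1.2,"w8.png")
c=projw(w,np.array([.5475,-.149,.05]),o["eef_pos"],o["eef_rot"]).astype(int);print(c)
x0,y0=c[0]-75,max(0,c[1]-60)
a=np.linspace(0,2*np.pi,90);S=6
big=cv2.resize(im[y0:y0+100,x0:x0+130],None,fx=S,fy=S,interpolation=cv2.INTER_CUBIC)
for z,r in((.014,.065),(.062,.044),(.02,.036),(.087,.011),(.095,.005)):
    e=projw(w,np.stack([.5475+r*np.cos(a),-.149+r*np.sin(a),0*a+z],-1),o["eef_pos"],o["eef_rot"])
    cv2.polylines(big,[np.round((e-[x0,y0]+.5)*S).astype(int)],True,(255,0,0))
cv2.imwrite("pics/w8b.png",big[...,::-1])
E
```

```text
t 15.6 tcp [ 0.5477 -0.281   0.2097] grasp [ 0.5477 -0.2811  0.2287] w 0.0587
[[0.001, 1.0, 0.001], [0.002, 0.001, -1.0], [-1.0, 0.001, -0.002]]
q [-0.53  0.45  1.31  0.    1.38 -0.54] F [ 0.2  0.1 -2. ]
[318  66]
```

View pics/w8.png

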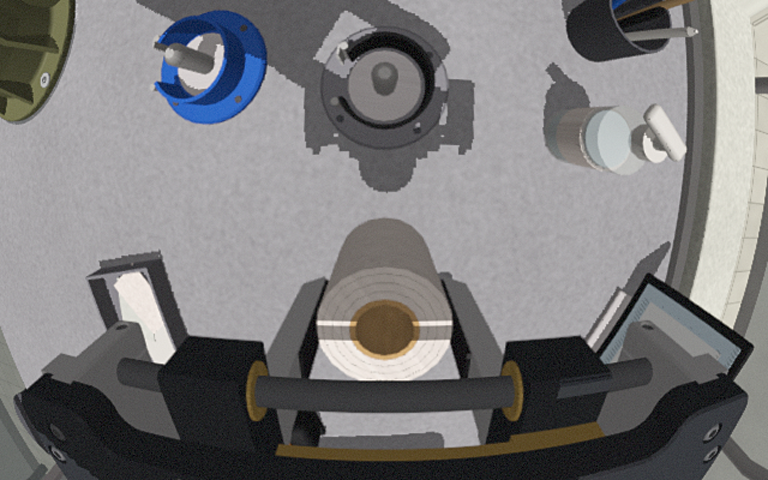

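View pics/w8b.png

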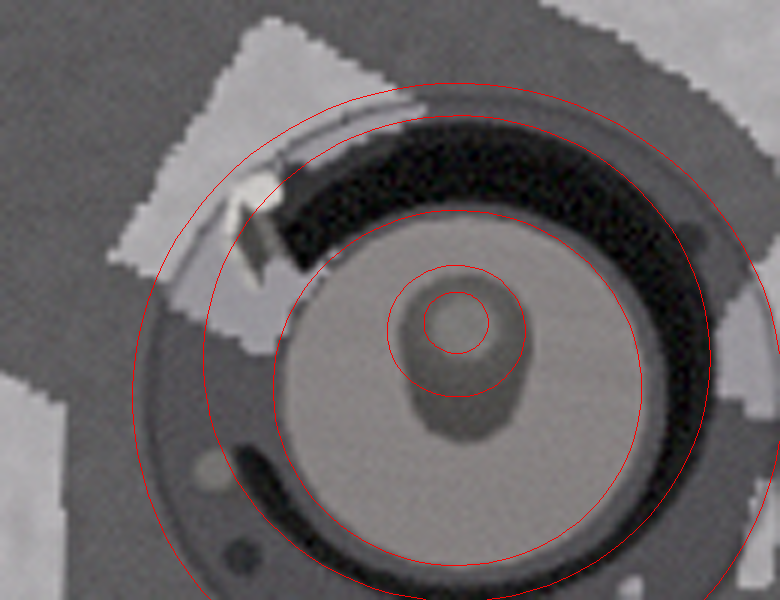

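The spindle shows about 1.2 mm further +x than my overlay: its shoulder centre is at crop x≈464, against 456 modelled. I'll check the roll's offset in the gripper and fit the dispenser position numerically.

```bash
python3 - <<'E'
from h import *
z=np.load("w8.npz");w=imaging.camera("wrist");im=w["frame"];S=6
x0,y0=318-75,6
a=np.linspace(0,2*np.pi,360)
def ex(x,y,zz,r):
    e=(projw(w,np.stack([x+r*np.cos(a),y+r*np.sin(a),0*a+zz],-1),z["p"],z["r"])-[x0,y0]+.5)*S
    return e[:,0].min(),e[:,0].max(),e[:,1].min(),e[:,1].max()
def f(q):
    s=ex(q[0],q[1],.087,.011);p=ex(q[0],q[1],.02,.036)
    return [s[0]-397,s[1]-532,s[2]-275,p[0]-281,p[1]-645,p[2]-205,p[3]-573]
r=least_squares(f,[.5475,-.149],loss='soft_l1',f_scale=3,x_scale=.001);print(r.x,np.round(f(r.x),1))
# roll
X0,Y0=250,170
big=cv2.resize(im[Y0:Y0+155,X0:X0+145],None,fx=5,fy=5,interpolation=cv2.INTER_CUBIC)
T=Rot.from_quat(z["r"]).as_matrix()
for h,rr in((-.0393,.03),(-.0393,.013),(.0507,.03)):
    P=np.stack([0*a+h,rr*np.cos(a),rr*np.sin(a)],-1)@T.T+z["p"]
    e=(projw(w,P,z["p"],z["r"])-[X0,Y0]+.5)*5
    cv2.polylines(big,[np.round(e).astype(int)],True,(255,0,0))
cv2.imwrite("pics/w9.png",big[...,::-1])
E
```

```text
[ 0.54882466 -0.15040642] [-1.8  1.1 -1.8 -1.7  2.9 11.8 -1. ]
```

View pics/w9.png

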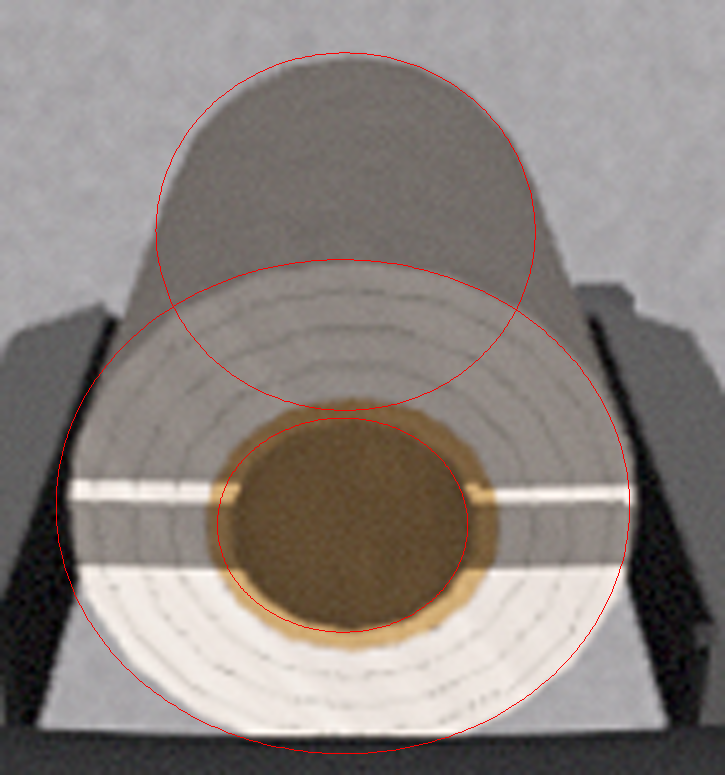

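>>> send_rows(dp=[[0, 0.3, -20], [0, 0.3, -50], [0, 0.3, -85], [0, 0.3, -115], [0, 0.3, -128], [0, 0.3, -131], [15, 0.3, -131], [35, 0.3, -131], [48, 0.3, -131], [53, 0.3, -131], [53, 0.3, -131], [53, 0.3, -131]], twist=[[0, 0.002, 0], [0, 0.002, 0], [0, 0.002, 0], [0, 0.002, 0], [0, 0.002, 0], [0, 0.002, 0], [0, 0.002, 0], [0, 0.002, 0], [0, 0.002, 0], [0, 0.002, 0], [0, 0.002, 0], [0, 0.002, 0]], fingers=[-1, -1, -1, -1, -1, -1, -1, -1, -1, -1, -1, -1])

```text
time_s: 16.9
eef_pos: [0.5482, -0.1515, 0.1578]
eef_rot: [0.501, 0.5, -0.499, 0.499]
wrist_force: [-0.5, 0.1, -2.1]
grip_width: 0.0589
```

```bash
python3 - <<'E'
from h import *
st()
s=imaging.camera("scene");d=imaging.camera("side")
crop(s["frame"],210,110,320,220,5,"s9.png");crop(d["frame"],310,180,420,300,5,"d9.png")
E
```

```text
t 16.9 tcp [ 0.5482 -0.1515  0.1578] grasp [ 0.5482 -0.1515  0.1768] w 0.0589
[[0.002, 1.0, -0.0], [0.004, -0.0, -1.0], [-1.0, 0.002, -0.004]]
q [-0.34  0.38  1.52  0.    1.23 -0.34] F [-0.5  0.1 -2.1]
```

View pics/s9.png

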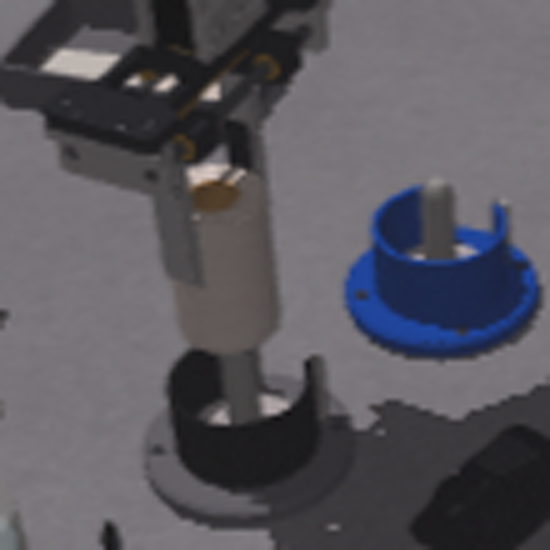

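View pics/d9.png

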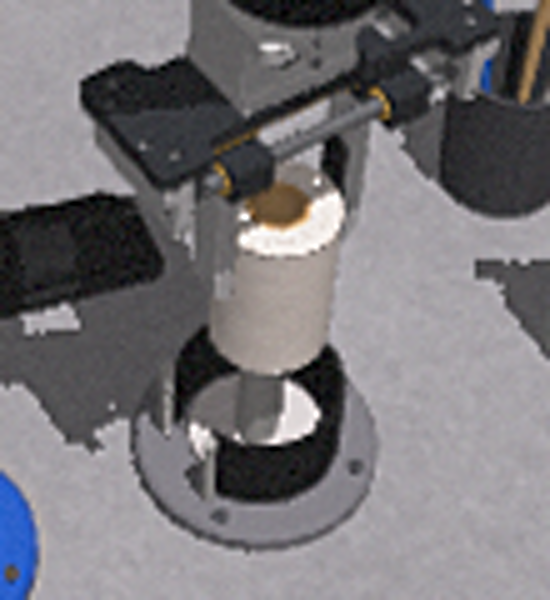

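```bash
python3 - <<'E'
from h import *
o=ctrl.get_obs();T=Rot.from_quat(o["eef_rot"]).as_matrix();a=np.linspace(0,2*np.pi,120)
out=[]
for n,(x0,y0) in(("scene",(230,145)),("side",(325,210))):
    c=imaging.camera(n);S=8
    big=cv2.resize(c["frame"][y0:y0+75,x0:x0+80] if n=="scene" else c["frame"][y0:y0+75,x0:x0+80],None,fx=S,fy=S,interpolation=cv2.INTER_CUBIC)
    def dr(P,col): cv2.polylines(big,[np.round((proj(c,P)-[x0,y0]+.5)*S).astype(int)],True,col)
    for h in(-.0393,.0507):
        dr(np.stack([0*a+h,.03*np.cos(a),.03*np.sin(a)],-1)@T.T+o["eef_pos"],(255,0,0))
    X,Y=.548,-.150
    for z,r in((.0,.065),(.062,.044),(.02,.036),(.02,.011)): dr(np.stack([X+r*np.cos(a),Y+r*np.sin(a),0*a+z],-1),(0,255,0))
    for k in(-1,1):
        v=c["R"][0]*[1,1,0];v/=np.linalg.norm(v)
        dr(np.array([[X,Y,.02]+k*.011*v,[X,Y,.087]+k*.011*v]),(0,255,255))
    cv2.imwrite(f"pics/ov_{n}.png",big[...,::-1])
E
```

```text
(no output)
```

View pics/ov_scene.png

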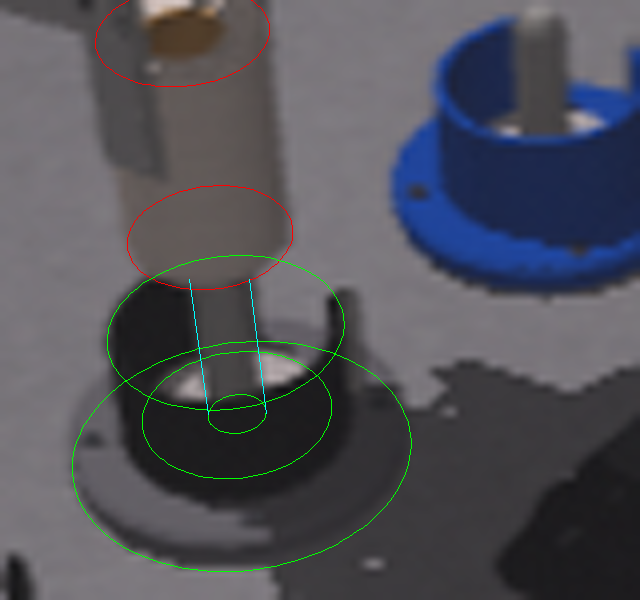

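View pics/ov_side.png

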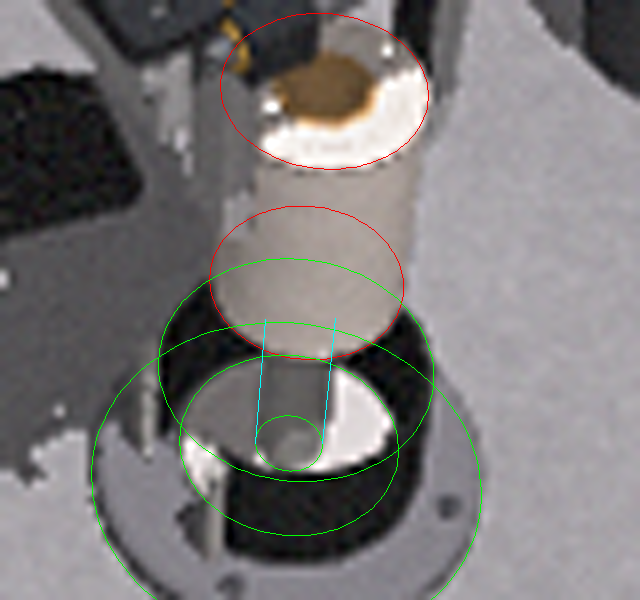

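Both overlays agree with a spindle at (0.548, −0.150) to within about 1 mm. I'll correct y by 1.5 mm, straighten the tilt and lower onto the tip.

>>> send_rows(dp=[[0, -0.2, -1.5], [0, -0.2, -1.5], [5, -0.2, -1.5], [10, -0.2, -1.5], [15, -0.2, -1.5], [18, -0.2, -1.5], [20, -0.2, -1.5], [20, -0.2, -1.5], [20, -0.2, -1.5]], twist=[[0, -0.004, -0.002], [0, -0.004, -0.002], [0, -0.004, -0.002], [0, -0.004, -0.002], [0, -0.004, -0.002], [0, -0.004, -0.002], [0, -0.004, -0.002], [0, -0.004, -0.002], [0, -0.004, -0.002]], fingers=[-1, -1, -1, -1, -1, -1, -1, -1, -1])

```text
time_s: 18.0
eef_pos: [0.5478, -0.1496, 0.1372]
eef_rot: [-0.5, -0.5, 0.5, -0.5]
wrist_force: [-0.2, 0.1, -3.0]
grip_width: 0.0587
```

```bash
python3 - <<'E'
from h import *
st();print(ctrl.get_obs()["ft_torque"])
E
```

```text
t 18.0 tcp [ 0.5478 -0.1496  0.1372] grasp [ 0.5478 -0.1496  0.1562] w 0.0587
[[-0.001, 1.0, -0.0], [-0.0, -0.0, -1.0], [-1.0, -0.001, 0.0]]
q [-0.33  0.4   1.55 -0.    1.19 -0.33] F [-0.2  0.1 -3. ]
[-0.06522156  0.02157724 -0.00464809]
```

>>> send_rows(dp=[[3, 0, 0], [6, 0, 0], [9, 0, 0], [12, 0, 0], [15, 0, 0], [15, 0, 0], [15, 0, 0]], twist=[[0, 0, 0], [0, 0, 0], [0, 0, 0], [0, 0, 0], [0, 0, 0], [0, 0, 0], [0, 0, 0]], fingers=[-1, -1, -1, -1, -1, -1, -1])

```text
time_s: 18.7
eef_pos: [0.5477, -0.1496, 0.122]
eef_rot: [-0.5, -0.5, 0.5, -0.5]
wrist_force: [0.0, 0.4, -2.2]
grip_width: 0.0588
```

```bash
python3 - <<'E'
from h import *
st();print(ctrl.get_obs()["ft_torque"])
s=imaging.camera("scene");d=imaging.camera("side")
crop(s["frame"],210,110,320,220,5,"s10.png");crop(d["frame"],310,180,420,300,5,"d10.png")
E
```

```text
t 18.7 tcp [ 0.5477 -0.1496  0.122 ] grasp [ 0.5477 -0.1496  0.141 ] w 0.0588
[[-0.001, 1.0, -0.0], [0.0, -0.0, -1.0], [-1.0, -0.001, -0.0]]
q [-0.33  0.42  1.56 -0.    1.16 -0.33] F [ 0.   0.4 -2.2]
[-0.07126332  0.04355446 -0.04601363]
```

View pics/d10.png

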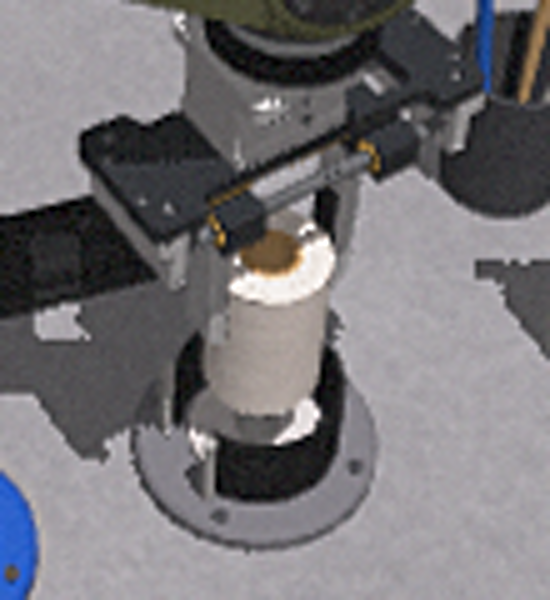

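The roll is on the spindle with no side force, so I continue down.

>>> send_rows(dp=[[4, 0, 0], [8, 0, 0], [12, 0, 0], [16, 0, 0], [20, 0, 0], [24, 0, 0], [28, 0, 0], [32, 0, 0], [36, 0, 0], [40, 0, 0], [43, 0, 0], [46, 0, 0], [47, 0, 0], [47, 0, 0], [47, 0, 0]], twist=[[0, 0, 0], [0, 0, 0], [0, 0, 0], [0, 0, 0], [0, 0, 0], [0, 0, 0], [0, 0, 0], [0, 0, 0], [0, 0, 0], [0, 0, 0], [0, 0, 0], [0, 0, 0], [0, 0, 0], [0, 0, 0], [0, 0, 0]], fingers=[-1, -1, -1, -1, -1, -1, -1, -1, -1, -1, -1, -1, -1, -1, -1])

```text
time_s: 20.3
eef_pos: [0.5477, -0.1496, 0.0752]
eef_rot: [-0.5, -0.5, 0.5, -0.5]
wrist_force: [-0.6, -0.5, -2.7]
grip_width: 0.0587
```

```bash
python3 - <<'E'
from h import *
st();print(ctrl.get_obs()["ft_torque"])
E
```

```text
t 20.3 tcp [ 0.5477 -0.1496  0.0752] grasp [ 0.5477 -0.1496  0.0942] w 0.0587
[[-0.001, 1.0, 0.0], [-0.0, 0.0, -1.0], [-1.0, -0.001, 0.0]]
q [-0.33  0.48  1.6  -0.    1.07 -0.33] F [-0.6 -0.5 -2.7]
[-0.08463978  0.11477705 -0.00881199]
```

>>> send_rows(dp=[[1, 0, 0], [2, 0, 0], [3, 0, 0], [3.7, 0, 0], [4.3, 0, 0], [4.8, 0, 0], [4.8, 0, 0], [4.8, 0, 0]], twist=[[0, 0, 0], [0, 0, 0], [0, 0, 0], [0, 0, 0], [0, 0, 0], [0, 0, 0], [0, 0, 0], [0, 0, 0]], fingers=[-1, -1, -1, -1, -1, -1, -1, -1])

```text
time_s: 21.1
eef_pos: [0.5476, -0.1496, 0.0707]
eef_rot: [-0.5, -0.5, 0.5, -0.5]
wrist_force: [-4.6, 0.4, 5.8]
grip_width: 0.0587
```

```bash
python3 - <<'E'
from h import *
st();print(ctrl.get_obs()["ft_torque"])
E
```

```text
t 21.1 tcp [ 0.5476 -0.1496  0.0707] grasp [ 0.5477 -0.1496  0.0897] w 0.0587
[[-0.001, 1.0, 0.0], [-0.0, 0.0, -1.0], [-1.0, -0.001, 0.0]]
q [-0.33  0.48  1.6  -0.    1.06 -0.33] F [-4.6  0.4  5.8]
[0.06763146 0.92026528 0.02473562]
```

The roll touches down at exactly the expected height (TCP 70.7 mm), with about 8 N on the plate. I'll release.

>>> send_rows(dp=[[0, 0, 0], [0, 0, 0], [0, 0, 0], [0, 0, 0], [0, 0, 0], [0, 0, 0], [0, 0, 0], [0, 0, 0]], twist=[[0, 0, 0], [0, 0, 0], [0, 0, 0], [0, 0, 0], [0, 0, 0], [0, 0, 0], [0, 0, 0], [0, 0, 0]], fingers=[0.3, 0.35, 0.45, 0.6, 0.8, 0.8, 0.8, 0.8])

```text
time_s: 21.9
eef_pos: [0.5476, -0.1496, 0.0702]
eef_rot: [-0.5, -0.5, 0.5, -0.5]
wrist_force: [-0.5, -0.2, -0.1]
grip_width: 0.0844
```

>>> send_rows(dp=[[-5, 0, 0], [-15, 0, 0], [-30, 0, 0], [-55, 0, 0], [-85, 0, 0], [-120, 0, 0], [-150, 0, 0], [-150, 0, -50], [-150, 0, -100], [-150, 0, -150], [-150, 0, -180], [-150, 0, -180], [-150, 0, -180]], twist=[[0, 0, 0], [0, 0, 0], [0, 0, 0], [0, 0, 0], [0, 0, 0], [0, 0, 0], [0, 0, 0], [0, 0, 0], [0, 0, 0], [0, 0, 0], [0, 0, 0], [0, 0, 0], [0, 0, 0]], fingers=[0.8, 0.8, 0.8, 0.8, 0.8, 0.8, 0.8, 0.8, 0.8, 0.8, 0.8, 0.8, 0.8])

```text
time_s: 23.2
eef_pos: [0.5478, 0.0305, 0.2209]
eef_rot: [0.5, 0.5, -0.5, 0.5]
wrist_force: [-0.3, 0.3, 1.2]
grip_width: 0.0845
```

```bash
python3 - <<'E'
from h import *
st()
s=imaging.camera("scene");d=imaging.camera("side")
crop(s["frame"],0,0,640,400,1.2,"s12.png");crop(d["frame"],270,150,450,310,4,"d12.png")
a=np.linspace(0,2*np.pi,90);big=[]
for c,(x0,y0) in((s,(220,140)),(d,(320,190))):
    b=cv2.resize(c["frame"][y0:y0+90,x0:x0+80],None,fx=5,fy=5,interpolation=cv2.INTER_CUBIC)
    e=proj(c,np.stack([.548+.03*np.cos(a),-.150+.03*np.sin(a),0*a+.11],-1));cv2.polylines(b,[np.round((e-[x0,y0]+.5)*5).astype(int)],True,(255,0,0));big.append(b)
cv2.imwrite("pics/f12.png",cv2.hconcat(big)[...,::-1])
E
```

```text
t 23.2 tcp [0.5478 0.0305 0.2209] grasp [0.5478 0.0306 0.2399] w 0.0845
[[-0.0, 1.0, 0.001], [-0.0, 0.001, -1.0], [-1.0, -0.0, 0.0]]
q [-0.01  0.29  1.5  -0.    1.35 -0.01] F [-0.3  0.3  1.2]
```

View pics/s12.png

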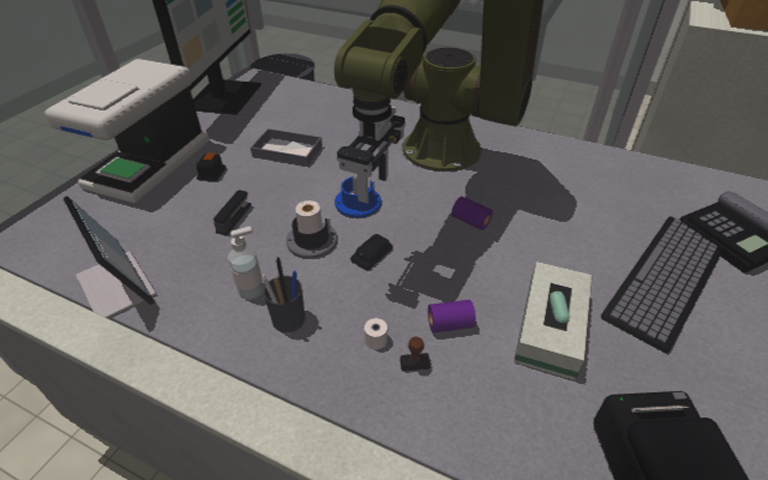

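View pics/f12.png

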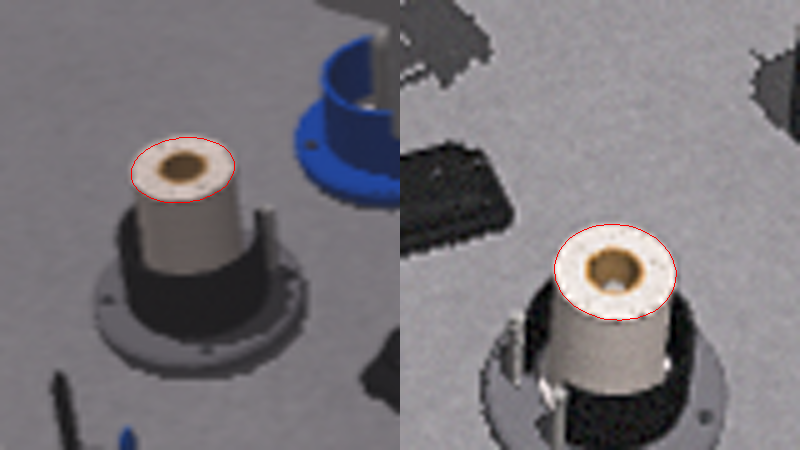

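The roll's top ring matches the red circle drawn at z = 110 mm in both views, so it is fully seated, upright and centred. The other items look unmoved and the gripper is clear, so I'm handing it in.

```bash
python3 -c "
from bench import ctrl
print(ctrl.sign_off())"
```

```text
the job is handed in; nothing more can be done
None
```

The label roll is on the dispenser's spindle, resting fully down on the plate, and the gripper is clear of everything. I handed the job in after about 23 s of the 59 s allowed.

- **Standing it up:** I picked the roll up at its middle and turned it 90° in the air. I stood it on its end on the counter, let go and backed off; both fixed cameras showed it upright on its own.
- **Loading it:** I picked it up again from above near its top end and lowered it over the spindle, with no noticeable side force on the way down. It touched the plate with about 8 N at the expected tool height of 70.7 mm, and I let go only then.
- **Last checks:** In both fixed cameras the roll's top ring matches a 60 mm circle drawn at the seated height of 110 mm. By eye the other items had not moved.
- **Disagreement:** The position estimates for the spindle differed by 1–2 mm between cameras. I aimed at (0.548, −0.150), which they agreed on within the 2 mm play. The brief firm touches were about 16 N on the counter when standing the roll and about 8 N on the plate.

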